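# Lock a hammer-head bolt in a slotted strut at its stop

### The arm

A 6-joint arm with a two-finger parallel gripper is mounted at the origin on the work surface; the furniture and walls round the work are solid. World frame = base frame: x ahead of the robot, y to its left, z up, the work surface at z = 0. Lengths are in mm, angles in rad, forces in N, time in s.
With the tool pointing down it reaches from about 325 to 875 mm from the base axis. Payload 4.4 kg.
Tool frame: the origin (TCP) lies on the centre line of the jaws, within the pads' length; the fingertips stand ahead of it and the grasp point (between the pads) lies 6 mm ahead of it (ctrl.tcp_to_tips is the z of the fingertips in the tool frame, in mm); z points along the fingers, y is the direction in which the jaws open and shut (so a half turn about z gives the same grasp; the last joint's range is limited). The gripper opens to 85 mm and grips with 20 to 120 N. Pads are 22 mm wide; open, the fingers measure 114 mm over their backs; the gripper's body (76 mm by 85 mm) begins 54 mm behind the grasp point. The pads swing forward as they close: fully open they stand 13 mm farther back than shut.
Start: joints at [-0.15, 0.207, 1.542, -0, 1.393, -0.15], TCP at [575.002, -0.012, 256.282] pointing down, gripper open.
Joint ranges: [-2.73, 2.73], [-0.86, 2.22], [0.23, 2.46], [-1.11, 4.25], [0.08, 2.63], [-2.82, 2.82]. Speed limits (rad/s): [2.79, 2.79, 3.14, 3.14, 3.14, 3.14].

### API

Orientations are given as a 3x3 rotation matrix whose columns are the frame's x, y, z axes.
In Python, from plant import ctrl, sensors, optics gives the robot as it stands. Calls block until the motion is done:
- ctrl.move_ptp(position, orientation): joint-space move of the TCP to a pose.
- ctrl.move_l(position, rot=None, vel=150, threshold=None): straight line of the TCP; rot=None keeps the orientation; vel is the mean speed in mm/s. With threshold (N) it stops when the force on the tool has changed by that much, and returns True; else False.
- ctrl.set_joints(angles): joint-space move.
- ctrl.gripper_to(opening, force=None): finger opening in mm; force is the grip in N (None keeps the last); returns when the fingers have stopped.
- ctrl.hold(seconds).
- ctrl.solve_ik(position, orientation): joint angles nearest the present ones, or None.
- sensors.read_state(): the state.
- optics.grab_frame(name): name is "scene" or "side" or "wrist"; returns (picture, depth): 400x640x3 uint8, red, green, blue; 400x640 float32, mm along the optical axis (not along the pixel's ray), 0 where there is no reading.
- optics.camera_params(name): a dict with "mtx" (3x3 intrinsics, pixels), "R" (3x3) and "t" (3): a world point X has camera coordinates R X + t; the wrist camera has in their place "T_tool_cam" (4x4, takes a point from camera to tool coordinates, whose origin is the TCP and whose axes are the flange's). Camera axes: x right, y down, z forward; pixel columns grow to the right and rows downward; lengths in mm; the calibration is good to about 2 mm. A picture is of the moment at which its call begins: read the wrist's pose just before it. camera_params takes no time and is no camera call.
A pose or a line that the arm cannot do raises ctrl.MotionError and nothing moves.
- ctrl.finish_job(): hands the job in, once; it reports no verdict.
The state is a dict: "t": time; "q": joint angles; "qvel": joint speeds; "tau": joint torques, N m; "eef_pos": TCP position; "eef_rot": TCP orientation; "force": force on the tool from outside, world axes, zero at the start; "wrist_torque": the same for the moment, N m; "grip_width": finger opening in mm.
Only numpy, scipy, OpenCV 4.12 (cv2) and the standard library are available. Lean on these libraries where they do the work, as an engineer would, in place of code of your own. Each camera call takes 0.05 s, during which the arm holds its last target. There are 200 camera calls.

### The job

Fix the hammer-head bolt in the slotted steel strut: lift it out of the wooden rest, let its head down into the slot with the long way of the head along the slot, and slide it along, still unturned, until its collar has pushed the spring plunger of the stop about half-way in. There press it gently down against the spring until the collar is close to the strut, give it a quarter turn and let the spring lift it, so that the square neck locks between the lips; leave it standing upright and caught, with the plunger still partly pushed in. Do not ram the strut or drive the plunger fully home, and leave the carton, the tape measure and the other things on the bench where they lie.

Things in the scene. Friction and masses are not known exactly. Their poses are not given: they have to be found in the camera images.
- bolt_grip (a point): Centre of the flat black grip of the bolt, 40 mm long (bolt x, same way as the head) x 14 mm thick (bolt y: grasp it across this) x 30 mm high, 58 mm above the underside of the head. Bolt z points up. The bolt starts upright with its head in the pocket of the rest.
- bolt: Origin: centre of the head's underside, on the axis. Upward from there: steel head 0-6 mm, 32 long (x) x 20 wide (y), its corners cut so that it can turn inside the strut; square neck 19 x 19 at 6-10 mm (stepped in to 17 at its top); stem 14 mm thick; round collar 32 mm wide at 15-20 mm; grip at 43-73 mm. About 0.15 kg (varies).
- rest: Wooden block 90 x 70 x 20 mm, origin centred underneath. Its oblong pocket, 14 mm deep (floor 6 mm above the bench), takes the bolt's head with about 1 mm to spare all round; lift the bolt straight up out of it.
- strut: Steel channel 260 mm long (x, along the slot), 41 wide, fixed on a board 300 x 90 x 10 mm; origin under the board's centre on the bench, z up. The lips' top is 51 mm above the origin; lips 3 mm thick, inner edges rounded; slot between them 22 mm wide and open along the whole top; 36 mm wide inside. Heights of the bolt's underside above this origin are told under slot.
- slot (a point): Slot's centre at lips' top; axes as strut. A sprung strip inside holds an unturned bolt's underside at 44 mm above the strut's origin; it pushes up 7.6 N at first, +0.7 N per mm. Below 38 mm the bolt can turn, either way; at 36 mm (13 N) the collar meets the lips. Turned a quarter and let go, it rises to 42 mm: head under the lips, neck between them. Keep the loads on lips and strut under 25 N.
- plunger (a joint): Travel of the stop's spring plunger, m: 0 free, 0.008 home. The stop, a block 28 x 41 x 14 mm (18 over its screw) fixed on the strut, is elsewhere each time and not measured: feel for it. Its flat pad, 22 wide, 14 high, faces -x of the strut, 30 to 85 mm to +x of the strut's centre. It meets the collar with 2.5 N, +0.5 N per mm. Friction holds the locked bolt against it.
- staples_c: Small carton 55 x 110 x 34 mm, a bystander; origin centre of its underside.
- tape_measure: Pocket tape 74 x 92 x 32 mm on its side, a bystander; origin centre of the underside.

How it is judged:
By the outcome, as a careful person would: the job done as asked, in the order asked, and still so for the second after the job is handed in, with the robot touching nothing.
It also fails if it takes over 67 s, if anything falls off the work surface, if the arm or the gripper's body presses on something with over 40 N, if the wrist force passes 120 N, or if a joint passes its speed limit or range.

## Working session

There is one attempt and no reset: what is moved stays moved. The work goes in short steps, each a Python script; the robot and the scene stay as the last script left them, time stands still between calls to the robot, and variables do not carry over. Pictures are saved under pics/ and viewed, on a budget of 10 in all, crops included, one or two more only if the job needs it, and the job is handed in when it is done.

```bash
ls; mkdir -p pics; python3 - <<'E'
from plant import ctrl,sensors,optics
import cv2,numpy as np
for n in ("scene","side"):
    im,d=optics.grab_frame(n); np.savez(f"pics/{n}0.npz",im=im,d=d)
    cv2.imwrite(f"pics/{n}0.png",im[:,:,::-1]); p=optics.camera_params(n); print(n,p)
print(ctrl.tcp_to_tips,sensors.read_state())
E
```

```text
pics
scene {'mtx': array([[500.09886182,   0.        , 315.68923295],
       [  0.        , 500.09886182, 196.60829055],
       [  0.        ,   0.        ,   1.        ]]), 'R': array([[-0.41864051, -0.90810533,  0.00921054],
       [-0.57100038,  0.25532004, -0.7802373 ],
       [ 0.70618602, -0.33189816, -0.6254158 ]]), 't': array([  62.87242498,  357.84649402, 1001.4917052 ])}
side {'mtx': array([[432.69710501,   0.        , 318.55453457],
       [  0.        , 432.69710501, 203.88766608],
       [  0.        ,   0.        ,   1.        ]]), 'R': array([[-0.99446365, -0.10186782, -0.02578747],
       [-0.0320296 ,  0.52757889, -0.84890201],
       [ 0.10008073, -0.84337623, -0.52792082]]), 't': array([420.97716079, 164.16592684, 815.41814552])}
25.0 {'t': 0.1, 'q': array([-1.50516726e-01,  2.07383439e-01,  1.54280999e+00,  2.54301691e-05,
        1.39351787e+00, -1.50533588e-01]), 'qvel': array([ 1.08575512e-03, -1.56722664e-03, -4.00827431e-03,  4.16186901e-04,
       -1.77325536e-04, -8.17197119e-05]), 'tau': array([-6.50861111e-04, -3.84093010e+01, -2.92548752e+01, -2.51638894e-04,
        4.84987657e-03,  7.72491080e-05]), 'eef_pos': array([5.74365634e+02, 8.26454597e-02, 2.55214726e+02]), 'eef_rot': array([[-1.19924918e-05,  9.99997814e-01, -2.09093488e-03],
       [ 9.99999941e-01,  1.27085322e-05,  3.42436965e-04],
       [ 3.42462789e-04, -2.09093065e-03, -9.99997755e-01]]), 'force': array([-0.61240701, -0.90516983, -0.11680824]), 'wrist_torque': array([-0.05485877,  0.04485117,  0.02485319]), 'grip_width': 85.34876118749034}
```

View pics/scene0.png

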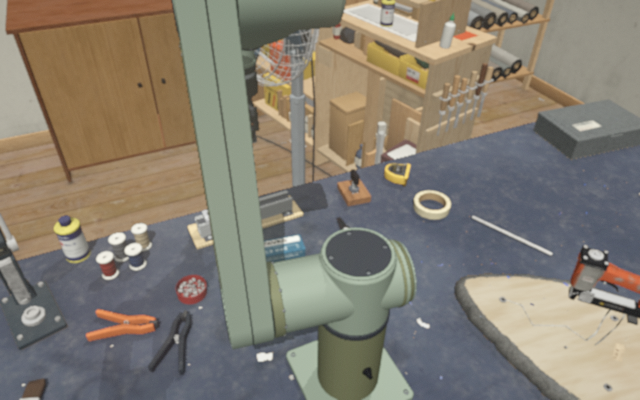

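View pics/side0.png

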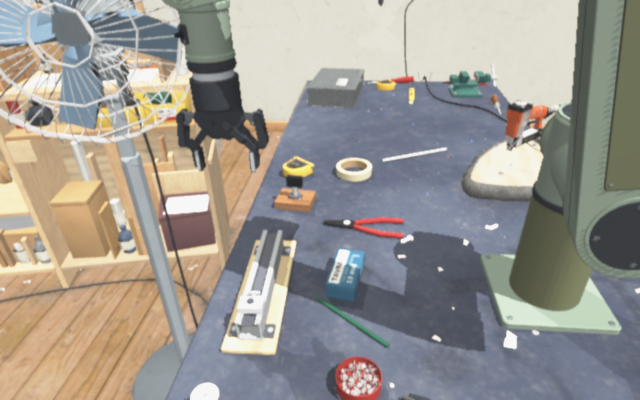

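The side picture shows the rest with the bolt at about (296,198), and the strut running from (270,237) to (255,345). The stop looks to be around (255,300). The tape is at (298,167) and the carton at (346,275).

```bash
cat > h.py <<'E'
from plant import ctrl,sensors,optics
import cv2,numpy as np
def cam_world(cam,uvs,d,K=None):
    p=optics.camera_params(cam);out=[]
    for u,v in uvs:
        w=d[v-1:v+2,u-1:u+2];z=np.median(w[w>0]) if (w>0).any() else 0
        X=np.linalg.inv(p["mtx"])@[u*z,v*z,z]
        out.append(p["R"].T@(X-p["t"]))
    return np.array(out)
def wrist(name):
    s=sensors.read_state(); im,d=optics.grab_frame("wrist")
    p=optics.camera_params("wrist");T=np.eye(4);T[:3,:3]=s["eef_rot"];T[:3,3]=s["eef_pos"]
    np.savez(f"pics/{name}.npz",im=im,d=d,T=T@p["T_tool_cam"],K=p["mtx"]); cv2.imwrite(f"pics/{name}.png",im[:,:,::-1])
def cloud(name):
    z=np.load(f"pics/{name}.npz");d=z["d"];v,u=np.mgrid[:400,:640]
    P=np.stack([u*d,v*d,d],-1)@np.linalg.inv(z["K"]).T
    W=P@z["T"][:3,:3].T+z["T"][:3,3]; W[d<=0]=np.nan
    return z["im"],W
def R(a): # tool down, y axis (jaw) at world yaw a+90deg; tool x at yaw a
    c,s=np.cos(a),np.sin(a); return np.array([[c,s,0],[s,-c,0],[0,0,-1.]])
E
python3 - <<'E'
from h import *
d=np.load("pics/side0.npz")["d"]
np.set_printoptions(precision=1,suppress=True)
for n,u in dict(grip=(295,183),restc=(283,205),strutfar=(268,240),strutnear=(249,338),lip=(262,290),stop=(253,300),boardN=(226,347),boardN2=(269,350),boardF=(295,242),tape=(298,167),carton=(346,258)).items(): print(n,cam_world("side",[u],d))
print(optics.camera_params("wrist"))
E
```

```text
grip [[ 509.  -279.8   61.1]]
restc [[ 538.2 -254.9   11.4]]
strutfar [[534.8 -65.5  43.9]]
strutnear [[523.1 164.1  11.6]]
lip [[515.   84.2  45.3]]
stop [[517.6 132.5  67.9]]
boardN [[557.2 183.9   9.6]]
boardN2 [[485.4 183.6   9. ]]
boardF [[ 486.5 -109.8    7.9]]
tape [[ 523.8 -424.6   31.2]]
carton [[370.7 -30.6  33.6]]
{'mtx': array([[339.9,   0. , 321.3],
       [  0. , 339.9, 205.8],
       [  0. ,   0. ,   1. ]]), 'T_tool_cam': array([[   0. ,   -1. ,   -0.3,   79.2],
       [   1. ,    0. ,   -0. ,    0.4],
       [   0. ,   -0.3,    1. , -118.1],
       [   0. ,    0. ,    0. ,    1. ]])}
```

```bash
python3 - <<'E'
from h import *
ctrl.move_ptp([525,30,230],R(0)); ctrl.hold(.3); wrist("w1")
ctrl.move_ptp([512,-275,200],R(0)); ctrl.hold(.3); wrist("w2")
print(sensors.read_state())
a=cv2.imread("pics/w1.png");b=cv2.imread("pics/w2.png")
cv2.imwrite("pics/w12.png",np.vstack([a[50:350],b[50:350]]))
E
```

```text
{'t': 3.4083, 'q': array([-6.40310128e-01,  2.69764103e-01,  1.58446253e+00,  4.82963690e-05,
        1.28713695e+00,  9.29099639e-01]), 'qvel': array([-0.00796944,  0.00578951, -0.00012852, -0.0001799 , -0.0003187 ,
        0.00195503]), 'tau': array([ 4.14669723e-02, -3.96966434e+01, -2.78456336e+01,  2.61665118e-03,
        1.11169651e-03,  5.23884664e-04]), 'eef_pos': array([ 512.34786954, -274.20235658,  200.18529666]), 'eef_rot': array([[ 9.99999035e-01,  1.37303788e-03,  2.11394758e-04],
       [ 1.37305898e-03, -9.99999052e-01, -9.96747490e-05],
       [ 2.11257701e-04,  9.99649103e-05, -9.99999973e-01]]), 'force': array([-0.38018462,  0.53734247,  0.89703134]), 'wrist_torque': array([-0.03354228, -0.04508696,  0.02811826]), 'grip_width': 85.56001557097422}
```

View pics/w12.png

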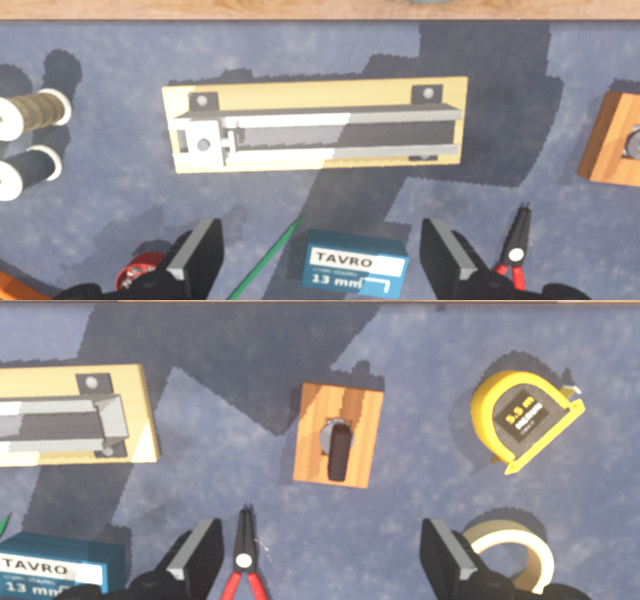

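The top image shows the strut with the stop at its left end (row offset 50), with the block at (205,193), pad at (232,193) and slot open to the right. That makes strut +x world +y. The bottom image shows the bolt in the rest with its grip nearly along world x.

```bash
python3 - <<'E'
from h import *
np.set_printoptions(precision=1,suppress=True)
def rect(P,n):
    if len(P)<5: print(n,len(P));return
    r=cv2.minAreaRect(P[:,:2].astype(np.float32)); e=np.linalg.svd(P[:,:2]-P[:,:2].mean(0),full_matrices=False)[2][0]
    print(n,len(P),"c",np.round(r[0],1),"size",np.round(r[1],1),"ang",round(r[2],2),"pca",round(np.degrees(np.arctan2(e[1],e[0])),2),"mean",P.mean(0),"zmed",np.median(P[:,2]))
for n in("w1","w2"):
    im,W=cloud(n); W=W.reshape(-1,3); W=W[~np.isnan(W[:,0])]
    def s(x0,x1,y0,y1,z0,z1):return W[(W[:,0]>x0)&(W[:,0]<x1)&(W[:,1]>y0)&(W[:,1]<y1)&(W[:,2]>z0)&(W[:,2]<z1)]
    b=s(450,600,-250,250,-5,5);print(n,"bench z",np.median(b[:,2]))
    rect(s(460,590,-140,220,6,16),"board")
    lp=s(490,560,-140,220,46,56);rect(lp,"lips")
    rect(s(490,560,-140,220,60,75),"stop")
    rect(s(460,590,-330,-210,16,24),"rest")
    g=s(460,590,-330,-210,70,95);rect(g,"grip")
    rect(s(460,590,-330,-210,74,95),"griptop")
    rect(s(460,590,-330,-210,30,95),"grip all")
E
```

```text
w1 bench z 0.41791718915504816
board 10789 c [526.8  36.6] size [ 90.6 300.1] ang 1.93 pca 91.14 mean [541.5  34.2  10.8] zmed 10.513819852511403
lips 5668 c [526.7  37. ] size [ 41.8 261.9] ang 1.9 pca 91.51 mean [528.8  24.4  51.2] zmed 51.35092034592526
stop 1757 c [524.  126.7] size [41.2 39.9] ang 2.05 pca -172.39 mean [524.9 129.4  65.3] zmed 65.347519775899
rest 3000 c [ 514.2 -277.5] size [56.  90.1] ang 83.21 pca -172.15 mean [ 509.9 -266.    20.1] zmed 20.225528434261776
grip 0
griptop 0
grip all 0
w2 bench z 0.5608482950302118
board 8457 c [529.1 -37.7] size [ 90.5 152.5] ang 1.96 pca 90.78 mean [535.7 -61.2  11.2] zmed 10.754188320938852
lips 2499 c [529.7 -51.5] size [41.4 87.1] ang 1.99 pca 99.68 mean [530.  -54.7  51.3] zmed 51.432217005650784
stop 0
rest 5901 c [ 513.1 -286.2] size [70.1 90.5] ang 83.19 pca 169.79 mean [ 518.4 -286.1   20.4] zmed 20.443772244394893
grip 988 c [ 513.6 -286.2] size [14.1 39.5] ang 83.2 pca 173.36 mean [ 515.  -285.9   78.8] zmed 79.12404157207291
griptop 954 c [ 513.6 -286.2] size [14.1 39.4] ang 83.2 pca 173.2 mean [ 514.6 -286.    79. ] zmed 79.18305816490455
grip all 1142 c [ 513.7 -286.2] size [14.1 39.5] ang 83.19 pca 173.07 mean [ 516.3 -285.6   76.2] zmed 78.96433971604371
```

```bash
python3 - <<'E'
from h import *
a=cv2.imread("pics/w1.png")[90:240,140:480];b=cv2.imread("pics/w2.png")[110:260,270:410]
cv2.imwrite("pics/c1.png",np.hstack([cv2.resize(a,None,fx=1.7,fy=1.7,interpolation=3)[:255],]))
b=cv2.resize(b,None,fx=3,fy=3,interpolation=3);a=cv2.resize(a[:,:],None,fx=2.3,fy=2.3,interpolation=3)
c=np.zeros((a.shape[0]+20+0,782,3),np.uint8)
o=np.zeros((600,782,3),np.uint8);A=cv2.resize(a,(782,345)) if a.shape[1]!=782 else a
o[:150]=0;o[0:A.shape[0]][:, :A.shape[1]]=A
B=cv2.resize(b,(233,250));o[350:600,:233]=B
cv2.imwrite("pics/c2.png",o)
E
```

```text
(no output)
```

View pics/c2.png

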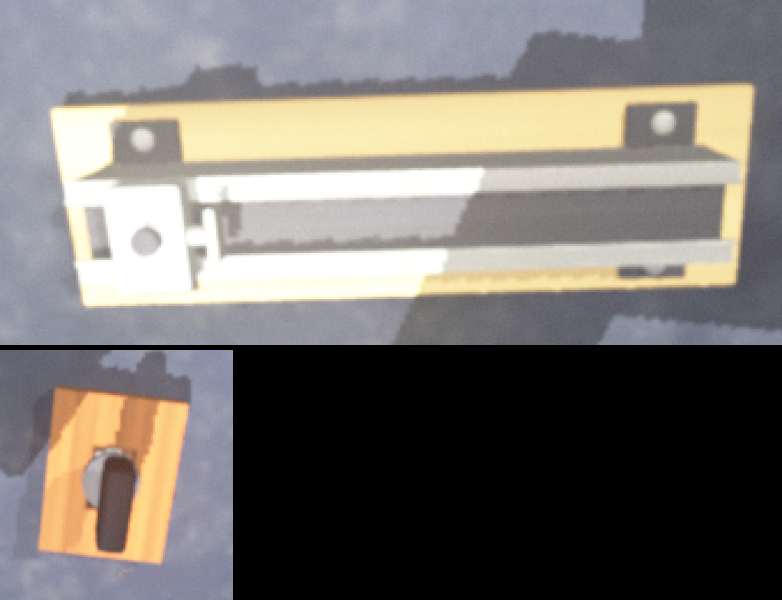

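The crop confirms the fits: grip along 173.2°, strut along 91.9°, pad at about +70 mm on the strut. The slot has only 1 mm clearance, so I'll take a second view with the wrist turned half round to cancel the hand-eye error.

```bash
python3 - <<'E'
from h import *
np.set_printoptions(precision=2,suppress=True)
ctrl.move_ptp([527,36,230],R(np.pi)); ctrl.hold(.4); wrist("w3")
s=sensors.read_state();print(s["t"],s["eef_pos"],s["q"],s["force"])
for n in("w1","w3"):
    im,W=cloud(n); W=W.reshape(-1,3); W=W[~np.isnan(W[:,0])]
    def s(x0,x1,y0,y1,z0,z1):return W[(W[:,0]>x0)&(W[:,0]<x1)&(W[:,1]>y0)&(W[:,1]<y1)&(W[:,2]>z0)&(W[:,2]<z1)]
    for nm,P in(("board",s(460,590,-140,220,7,16)),("lips",s(490,560,-140,220,49,54)),("lips2",s(490,560,-140,220,46,56)),("stop",s(490,560,80,200,60,75))):
        r=cv2.minAreaRect(P[:,:2].astype(np.float32));print(n,nm,len(P),np.round(r[0],2),np.round(r[1],1),round(r[2],2),P[:,2].mean())
    # lateral profile of lips in strut frame
    c=np.array([526.8,36.6]);a=np.radians(91.92);u=np.array([np.cos(a),np.sin(a)]);v=np.array([-u[1],u[0]])
    P=s(490,560,-140,220,49.5,53.5);x=(P[:,:2]-c)@u;y=(P[:,:2]-c)@v;m=(x>-110)&(x<40)
    print("lat edges",[np.percentile(y[m&(y>0)],k) for k in(1,99)],[np.percentile(y[m&(y<0)],k) for k in(1,99)])
    # pad front: points z 53..66 near slot centre
    P=s(490,560,60,160,55,64);x=(P[:,:2]-c)@u;y=(P[:,:2]-c)@v;m=abs(y)<11;print("pad min x",np.sort(x[m])[:200:20])
E
```

```text
6.075 [527.01  35.91 229.98] [-0.1   0.13  1.69 -0.    1.33 -1.67] [0.37 0.14 0.44]
w1 board 10764 [526.74  36.61] [ 90.5 300.1] 1.93 10.849888020568198
w1 lips 5390 [526.7   36.97] [ 41.8 261.9] 1.91 51.37054032924769
w1 lips2 5668 [526.71  36.97] [ 41.8 261.9] 1.9 51.228721990526005
w1 stop 1757 [524.02 126.65] [41.2 39.9] 2.05 65.33495225454762
lat edges [np.float64(10.9233111728935), np.float64(20.462050736886845)] [np.float64(-20.661093963057823), np.float64(-11.308257046659715)]
pad min x [70.13 70.4  70.55 70.67 72.58 76.42 78.58 80.67 82.2  82.36]
w3 board 10733 [526.32  37.28] [ 90.4 299.9] 1.94 10.845603582706339
w3 lips 5376 [526.3   37.18] [ 41.7 262.7] 1.96 51.36574046506679
w3 lips2 5674 [526.3   37.18] [ 41.7 262.7] 1.96 51.207972678605735
w3 stop 1779 [523.38 127.16] [41.5 40.3] 1.61 65.3771599133235
lat edges [np.float64(11.672199646806263), np.float64(21.006027621178582)] [np.float64(-20.111555613574776), np.float64(-10.502863798477371)]
pad min x [70.39 70.63 70.85 71.26 76.2  78.08 80.18 82.   82.61 82.83]
```

```bash
cat >> h.py <<'E'
C=np.array([526.5,37.05]);AS=np.radians(91.94);U=np.array([np.cos(AS),np.sin(AS)]);V=np.array([-U[1],U[0]])
G=67.0 # TCP above bolt underside
def st(x,z,y=0): # TCP for bolt axis at strut x,y with underside z
    return np.array([*(C+x*U+y*V),z+G])
def rep(m=""):
    s=sensors.read_state();e=s["eef_pos"];print(m,"t%.2f"%s["t"],"strut x,y,z: %.2f %.2f %.2f"%((e[:2]-C)@U,(e[:2]-C)@V,e[2]-G),"F",np.round(s["force"],1),"M",np.round(s["wrist_torque"],2),"w %.1f"%s["grip_width"],"q6 %.2f"%s["q"][5]);return s
E
python3 - <<'E'
from h import *
a=np.radians(-6.8);g=[513.4,-286.05]
ctrl.move_ptp([*g,150],R(a)); ctrl.gripper_to(50)
ctrl.move_l([*g,73],vel=80); ctrl.hold(.2); rep("pre")
ctrl.gripper_to(5,force=60); ctrl.hold(.2); rep("grip")
ctrl.move_l([*g,95],vel=40); rep("lift"); ctrl.move_l([*g,185],vel=120); 
ctrl.move_ptp(st(25,105),R(AS)); ctrl.hold(.3); rep("above"); wrist("w4")
im,d=optics.grab_frame("side");cv2.imwrite("pics/s4.png",cv2.resize(im[130:380,170:400],None,fx=2.4,fy=2.4)[:,:,::-1])
a=cv2.imread("pics/w4.png");b=cv2.imread("pics/s4.png")
cv2.imwrite("pics/m4.png",np.hstack([cv2.resize(b,(400,435)),cv2.resize(a[:, 120:520],(400,400+35))]))
E
```

```text
pre t10.13 strut x,y,z: -322.77 23.64 6.68 F [ 0.1 -0.4  0.1] M [-0.02 -0.01 -0.07] w 49.9 q6 1.03
grip t10.75 strut x,y,z: -322.53 23.94 6.16 F [ 0.1 -0.4  0.5] M [0.01 0.04 0.01] w 12.9 q6 1.03
lift t11.45 strut x,y,z: -322.39 24.05 28.09 F [-0.1  0.1 -1.4] M [0.01 0.03 0.04] w 13.2 q6 1.03
above t13.96 strut x,y,z: 24.24 -0.20 105.04 F [ 0.1 -1.1 -2. ] M [-0.   -0.02 -0.03] w 13.0 q6 -0.08
```

View pics/m4.png

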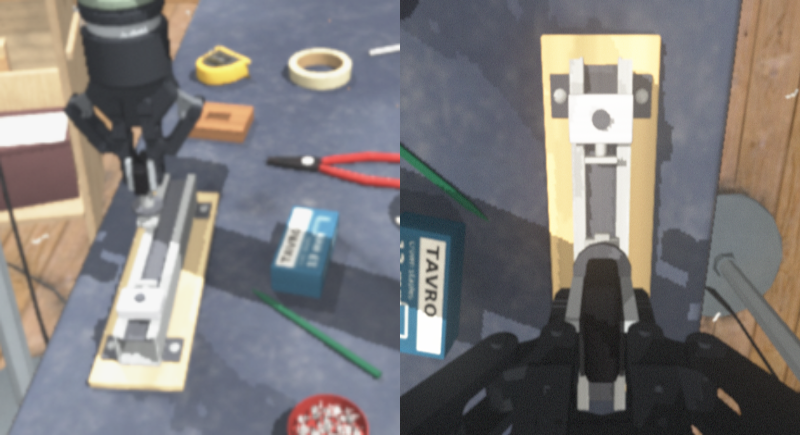

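The bolt hangs upright in the jaws over the slot, and the rest behind it is empty. In the wrist crop, the slot and stop are in line with the grip, with the pad at (605,160).

```bash
python3 - <<'E'
from h import *
im,W=cloud("w4");z=np.load("pics/w4.npz");p=optics.camera_params("wrist")
Tt=z["T"]@np.linalg.inv(p["T_tool_cam"]);P=(W-Tt[:3,3])@Tt[:3,:3]
P=P.reshape(-1,3);P=P[~np.isnan(P[:,0])]
for n,z0,z1,yl in(("griptop",-10,-1,9),("collar",44,50,18),("collar2",45,53,18)):
    Q=P[(P[:,2]>z0)&(P[:,2]<z1)&(abs(P[:,1])<yl)&(abs(P[:,0])<30)]
    if len(Q)>5:print(n,len(Q),"x",np.percentile(Q[:,0],[0.5,5,50,95,99.5]).round(1),"y",np.percentile(Q[:,1],[1,50,99]).round(1),"z",np.median(Q[:,2]).round(1), cv2.minAreaRect(Q[:,:2].astype(np.float32)))
    if n=="collar" and len(Q)>5:
        xs=Q[:,0].max();print(xs)
E
python3 - <<'E'
from h import *
ctrl.move_l(st(25,62),vel=80); ctrl.hold(.3); rep("over")
r=ctrl.move_l(st(25,41),vel=15,threshold=4); rep(r); ctrl.hold(.3); rep()
E
```

```text
griptop 3369 x [-18.  -15.    5.   20.1  20.9] y [-8.   0.3  8. ] z -6.0 ((1.2003364562988281, 0.736058235168457), (17.91171646118164, 40.13834762573242), 86.28338623046875)
collar 960 x [-0.   1.  10.1 15.7 16.6] y [-14.3   0.8  15.8] z 46.9 ((8.168452262878418, 0.9545745849609375), (17.267770767211914, 31.103578567504883), 0.9974246621131897)
16.82442595868502
collar2 990 x [-0.   1.  10.3 15.8 16.6] y [-14.6   0.8  15.8] z 46.9 ((8.169607162475586, 0.8882694244384766), (17.267770767211914, 31.2362117767334), 0.9974246621131897)
over t15.05 strut x,y,z: 24.96 -0.41 62.57 F [-0.3  0.5 -1. ] M [-0.03 -0.01 -0.  ] w 13.1 q6 -0.08
True t16.16 strut x,y,z: 24.99 0.07 43.77 F [-1.   0.1  5.3] M [-0.02  0.11 -0.02] w 13.2 q6 -0.08
 t16.46 strut x,y,z: 25.01 0.07 43.66 F [ 1.2 -0.5  5.3] M [-0.01 -0.03  0.  ] w 13.2 q6 -0.08
```

Contact came at 43.8 mm, so the head is in the slot on the sprung strip (44 expected). Next I'll slide and feel for the plunger.

```bash
python3 - <<'E'
from h import *
ctrl.move_l(st(46,44),vel=30); ctrl.hold(.2); s=rep("near")
for x in np.arange(47,58.1,1):
    ctrl.move_l(st(x,44),vel=12); s=rep("%.1f"%x)
    f=-s["force"]@np.r_[U,0]
    if f>5.5: print("stop",f);break
ctrl.hold(.3);rep("end");wrist("w5")
cv2.imwrite("pics/c5.png",cv2.resize(cv2.imread("pics/w5.png")[:,200:440],None,fx=1.5,fy=1.5))
E
```

```text
near t17.51 strut x,y,z: 46.33 -0.08 44.03 F [0.6 0.  5.6] M [-0.08 -0.09 -0.02] w 13.0 q6 -0.04
47.0 t17.76 strut x,y,z: 46.73 -0.05 44.00 F [-0.4 -2.7  4.5] M [-0.45 -0.12 -0.  ] w 12.8 q6 -0.04
48.0 t18.01 strut x,y,z: 47.77 0.00 43.99 F [ 0.7 -3.7  4.2] M [-0.61 -0.08 -0.02] w 12.9 q6 -0.04
49.0 t18.26 strut x,y,z: 49.02 0.04 43.99 F [ 0.3 -3.1  4.3] M [-0.66 -0.01 -0.  ] w 12.9 q6 -0.03
50.0 t18.51 strut x,y,z: 50.13 0.07 43.98 F [ 0.1 -3.4  4.8] M [-0.65 -0.05  0.01] w 12.8 q6 -0.03
51.0 t18.76 strut x,y,z: 51.14 0.08 43.97 F [ 0.1 -3.2  4.6] M [-0.56 -0.02  0.05] w 13.0 q6 -0.03
52.0 t19.01 strut x,y,z: 52.10 0.07 43.96 F [-0.3 -4.   5.1] M [-0.6   0.01  0.01] w 13.5 q6 -0.03
53.0 t19.26 strut x,y,z: 53.12 0.05 43.98 F [ 0.1 -2.7  5.6] M [-0.55 -0.01 -0.03] w 12.8 q6 -0.03
54.0 t19.51 strut x,y,z: 53.78 -0.00 43.98 F [ 0.2 -5.   5.5] M [-0.83  0.03 -0.06] w 13.4 q6 -0.02
55.0 t19.76 strut x,y,z: 54.47 0.01 44.01 F [ 0.2 -5.3  3.9] M [-1.02  0.01  0.05] w 13.3 q6 -0.02
56.0 t20.01 strut x,y,z: 55.30 -0.01 44.00 F [-0.6 -5.4  5.6] M [-1.13 -0.03  0.07] w 13.3 q6 -0.02
57.0 t20.26 strut x,y,z: 56.15 -0.01 44.03 F [-0.4 -6.7  4.8] M [-1.2  -0.03  0.03] w 13.3 q6 -0.02
stop 6.679695570874812
end t20.56 strut x,y,z: 56.15 -0.00 43.99 F [-0.6 -6.6  4.3] M [-1.2   0.02 -0.01] w 12.8 q6 -0.02
```

View pics/c5.png

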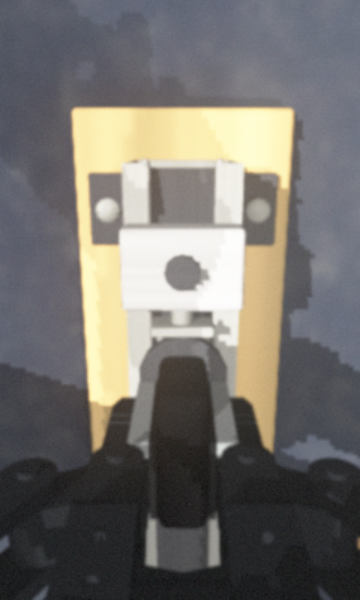

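The moment jumps at x≈53.4, which matches the 53.7 predicted from vision. The view shows the collar at (180,345) touching the pad at (183,330). Travel is about 2.7 mm, so I'll push to about 4, then press down, checking the load.

```bash
python3 - <<'E'
from h import *
ctrl.move_l(st(58.4,44),vel=8); ctrl.hold(.3); rep("half")
for z in (42,40,38.5,37.5,36.9):
    ctrl.move_l(st(58.4,z),vel=10); s=rep("z%.1f"%z)
    if s["force"][2]>17: print("too much"); break
ctrl.hold(.3);rep("down")
E
```

```text
half t21.23 strut x,y,z: 57.32 -0.00 44.00 F [ 0.2 -5.5  4.6] M [-1.33 -0.    0.  ] w 13.3 q6 -0.02
z42.0 t21.58 strut x,y,z: 57.34 -0.06 42.26 F [-0.6 -7.4  6.8] M [-1.36  0.17  0.02] w 13.3 q6 -0.02
z40.0 t21.93 strut x,y,z: 57.32 -0.06 40.47 F [-1.4 -6.7  7.5] M [-1.38  0.19  0.01] w 13.6 q6 -0.02
z38.5 t22.23 strut x,y,z: 57.32 -0.10 39.15 F [-1.  -6.8  8.9] M [-1.35  0.27 -0.01] w 13.2 q6 -0.02
z37.5 t22.48 strut x,y,z: 57.33 -0.13 38.27 F [-1.4 -6.4  9.5] M [-1.3   0.37 -0.01] w 13.4 q6 -0.02
z36.9 t22.73 strut x,y,z: 57.31 -0.13 37.79 F [-1.7 -7.1  9.5] M [-1.37  0.42 -0.02] w 12.9 q6 -0.02
down t23.03 strut x,y,z: 57.33 -0.13 37.79 F [-1.9 -7.1 11.2] M [-1.39  0.38 -0.01] w 13.2 q6 -0.02
```

```bash
python3 - <<'E'
from h import *
ctrl.move_l(st(58.4,35.9),vel=8); ctrl.hold(.2); s=rep("press")
e=s["eef_pos"]; z=35.9
if e[2]-G<37.5 and s["force"][2]<16:
  d=.6
  for k in range(1,10):
    b=np.radians(10*k); a=AS-b
    t=st(58.4+d,z); t[:2]-=d*np.array([np.cos(a),np.sin(a)])
    ctrl.move_ptp(t,R(a)); s=rep("turn%d"%(10*k))
    if abs(s["wrist_torque"][2])>.5 or np.linalg.norm(s["force"])>22: print("STOP");break
  ctrl.hold(.3);rep("turned")
E
```

```text
press t23.51 strut x,y,z: 57.34 -0.14 36.88 F [-2.7 -7.2  9.7] M [-1.33  0.46  0.01] w 12.6 q6 -0.02
turn10 t23.80 strut x,y,z: 57.94 -0.01 36.73 F [-2.1 -4.7  9. ] M [-0.96  0.37 -0.04] w 12.9 q6 0.16
turn20 t24.09 strut x,y,z: 58.13 0.08 36.69 F [-1.5 -4.7  9.4] M [-0.92  0.33  0.02] w 13.3 q6 0.33
turn30 t24.38 strut x,y,z: 58.23 0.15 36.70 F [-1.8 -3.7  9.8] M [-0.82  0.36 -0.03] w 12.6 q6 0.51
turn40 t24.68 strut x,y,z: 58.29 0.22 36.71 F [-2.1 -5.3 10.8] M [-0.88  0.37 -0.03] w 13.1 q6 0.68
turn50 t24.97 strut x,y,z: 58.37 0.30 36.69 F [-1.6 -6.   9.1] M [-0.92  0.32  0.01] w 13.0 q6 0.86
turn60 t25.26 strut x,y,z: 58.43 0.38 36.69 F [-1.4 -4.5  9.4] M [-0.9   0.33 -0.06] w 13.6 q6 1.03
turn70 t25.55 strut x,y,z: 58.52 0.46 36.68 F [-1.7 -5.1  8.9] M [-0.87  0.36 -0.02] w 12.9 q6 1.21
turn80 t25.84 strut x,y,z: 58.61 0.50 36.64 F [-1.9 -5.9 10.3] M [-0.83  0.33 -0.04] w 13.2 q6 1.38
turn90 t26.13 strut x,y,z: 58.66 0.52 36.63 F [-1.3 -5.4  9.2] M [-0.92  0.29 -0.04] w 13.4 q6 1.56
turned t26.43 strut x,y,z: 58.65 0.48 36.64 F [-2.4 -5.1  8.8] M [-0.88  0.34 -0.06] w 13.0 q6 1.56
```

The turn was smooth with no torque build-up. Next I'll let the spring lift it.

```bash
python3 - <<'E'
from h import *
a=AS-np.pi/2; d=.6
def T(z):
    t=st(58.4+d,z); t[:2]-=d*np.array([np.cos(a),np.sin(a)]); return t
for z in (38,39.5,40.5,41.2,41.8):
    ctrl.move_l(T(z),R(a),vel=10); s=rep("z%.1f"%z)
    if s["force"][2]<-8: print("STOP");break
ctrl.hold(.3);s=rep("up");wrist("w6")
im,dd=optics.grab_frame("side");cv2.imwrite("pics/s6.png",cv2.resize(im[170:370,190:330],None,fx=3,fy=3,interpolation=3)[:,:,::-1])
E
```

```text
z38.0 t26.79 strut x,y,z: 58.68 0.52 38.54 F [-1.2 -5.1  7. ] M [-0.94  0.22 -0.  ] w 13.3 q6 1.56
z39.5 t27.09 strut x,y,z: 58.67 0.55 39.87 F [-0.4 -5.2  8.6] M [-0.88  0.19  0.01] w 13.1 q6 1.56
z40.5 t27.34 strut x,y,z: 58.67 0.54 40.78 F [-0.  -5.2  6.5] M [-0.87  0.16 -0.04] w 13.4 q6 1.56
z41.2 t27.59 strut x,y,z: 58.70 0.56 41.34 F [-0.5 -5.1  4.9] M [-0.96  0.07 -0.06] w 13.2 q6 1.56
z41.8 t27.84 strut x,y,z: 58.69 0.58 41.83 F [-0.2 -5.   5.3] M [-0.93  0.03 -0.03] w 13.3 q6 1.56
up t28.14 strut x,y,z: 58.69 0.59 41.83 F [ 0.4 -4.6  5. ] M [-0.98  0.04 -0.02] w 13.2 q6 1.56
```

View pics/s6.png

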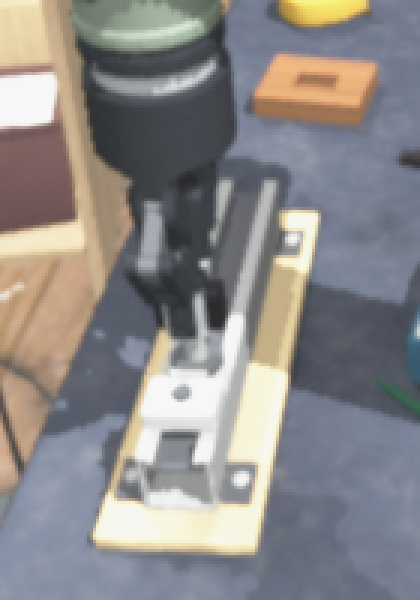

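```bash
python3 - <<'E'
from h import *
a=AS-np.pi/2; d=.6
def T(z):
    t=st(58.4+d,z); t[:2]-=d*np.array([np.cos(a),np.sin(a)]); return t
for z in (42.2,42.6):
    ctrl.move_l(T(z),R(a),vel=5); ctrl.hold(.15); s=rep("z%.1f"%z)
    if s["force"][2]<-4: break
ctrl.move_l(T(42.1),R(a),vel=5); ctrl.hold(.2); rep("before release")
ctrl.gripper_to(20); ctrl.hold(.3); rep("rel"); ctrl.gripper_to(40); 
p=sensors.read_state()["eef_pos"]; ctrl.move_l([p[0],p[1],200],vel=60)
rep("clear")
q=st(45,0);ctrl.move_ptp([q[0],q[1],230],R(AS));ctrl.hold(.4);wrist("w7");rep()
a=cv2.imread("pics/w7.png");im,dd=optics.grab_frame("side")
b=cv2.resize(im[190:370,190:320],(400,554),interpolation=3)[:,:,::-1];a=cv2.resize(a[60:340,220:420],(396,554),interpolation=3)
cv2.imwrite("pics/m7.png",np.hstack([a,b]))
im,W=cloud("w7");P=W.reshape(-1,3);P=P[~np.isnan(P[:,0])]
L=np.c_[(P[:,:2]-C)@U,(P[:,:2]-C)@V,P[:,2]]
for n,z0,z1,x1 in(("grip",105,122,90),("collar",59.5,64.3,72),("pad",54,66.5,80),("stop",64,67,130)):
    m=(L[:,2]>z0)&(L[:,2]<z1)&(abs(L[:,1])<24)&(L[:,0]>30)&(L[:,0]<x1);Q=L[m]
    if len(Q)>5:r=cv2.minAreaRect(Q[:,:2].astype(np.float32));print(n,len(Q),np.round(r[0],1),np.round(r[1],1),round(r[2],1),"z",np.median(Q[:,2]).round(1))
E
```

```text
z42.2 t28.64 strut x,y,z: 58.68 0.60 42.11 F [ 0.3 -5.8  4.2] M [-1.03 -0.05  0.02] w 13.2 q6 1.56
z42.6 t29.04 strut x,y,z: 58.71 0.68 42.12 F [ 1.3 -5.3  2.5] M [-0.94 -0.18  0.02] w 13.5 q6 1.56
before release t29.49 strut x,y,z: 58.67 0.59 42.12 F [-1.1 -5.3  4.7] M [-0.93 -0.06 -0.03] w 13.0 q6 1.56
rel t30.03 strut x,y,z: 59.26 0.79 41.90 F [-0.5  0.   0.7] M [0.01 0.   0.02] w 20.1 q6 1.56
clear t32.03 strut x,y,z: 59.03 0.87 132.50 F [-0.3  0.1 -0.1] M [ 0.04 -0.01  0.04] w 40.1 q6 1.56
 t33.91 strut x,y,z: 44.99 0.01 162.97 F [-0.3  0.5  0. ] M [ 0.    0.01 -0.02] w 40.0 q6 -0.04
grip 1146 [59.8  0.9] [39.8 13.8] 89.7 z 115.0
collar 361 [66.2  0.7] [11.6 30.9] 0.1 z 62.5
pad 606 [70.2  0.7] [19.5 30.9] 0.1 z 62.7
stop 1582 [86.2 -0.5] [48.  40.6] 1.2 z 65.4
```

View pics/m7.png

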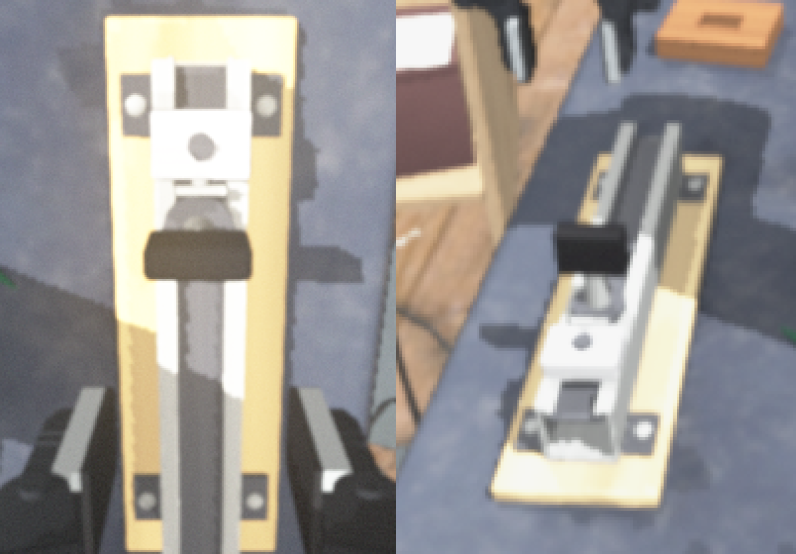

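The bolt stands upright and turned, with its grip across the slot at (198,255) left and the collar against the pad at (203,190). Grip top measures 115.0 mm against 115 expected. I'll check the pad position in the saved frames, then hand in.

```bash
python3 - <<'E'
from h import *
for n in("w4","w7"):
    im,W=cloud(n);P=W.reshape(-1,3);P=P[~np.isnan(P[:,0])]
    L=np.c_[(P[:,:2]-C)@U,(P[:,:2]-C)@V,P[:,2]]
    s=L[(L[:,2]>64.3)&(L[:,2]<67)&(abs(abs(L[:,1])-15)<4)&(L[:,0]>75)&(L[:,0]<120)]
    p=L[(L[:,2]>63.7)&(L[:,2]<67)&(abs(L[:,1])<10)&(L[:,0]>66)&(L[:,0]<80)]
    print(n,"block",np.percentile(s[:,0],[1,99]).round(1),"pad top x",np.percentile(p[:,0],[2,50,98]).round(1),len(p))
ctrl.finish_job()
E
```

```text
w4 block [ 82.6 110.1] pad top x [70.8 72.7 74.2] 172
w7 block [ 83.3 109.9] pad top x [66.3 77.3 79.2] 126
the job is handed in; nothing more can be done
```

The bolt is locked in the strut and standing upright, with its collar holding the plunger a bit over half-way in. I handed the job in about 34 s into the 67 s limit.

1. **Lift and insert:** I took the bolt out of the rest and lowered it unturned into the slot. It touched the sprung strip at 43.8 mm (44 expected).
2. **Slide:** I slid it unturned along the slot and felt the plunger at about 53.4 mm to +x of the strut's centre. I pushed on to about 4–4.5 mm of travel.
3. **Press and turn:** I pressed it down to about 36.8 mm, then gave it a quarter turn. Vertical force stayed at about 11 N or less, and the turn met no resistance.
4. **Release:** The spring lifted it to 42.1 mm. Pulling the arm up a further 0.4 mm did not raise it, so it is caught. I then opened the gripper and backed off.

**Last checks:**
- **Height:** The grip top is at 115.0 mm, as expected for a locked bolt.
- **Stance:** The grip lies square across the slot, to within about 0.3°.
- **Plunger:** The pad moved about 4.6–5 mm of its 8 mm. The arm's own position gives 4.65 mm.
- **Other objects:** I didn't measure whether the carton, the tape and the other things stayed put. The arm met no unexpected forces.

One small disagreement: the camera put the grip about 1 mm further along the slot and 0.9 mm more to the side than the arm's position did. That is within the camera's 2 mm calibration error.

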